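# Key the crossbar rotor home on its drive

## Robot

A 6-joint arm with a two-finger parallel gripper is mounted at the origin on the work surface. World frame = base frame: x ahead of the robot, y to its left, z up, the work surface at z = 0. Lengths are in m, angles in degrees, forces in N, time in s.
With the tool pointing down it reaches from about 0.35 to 0.725 m from the base axis. Payload 6 kg.
Tool frame: the origin (TCP) lies on the centre line of the jaws, within the pads' length; the fingertips stand ahead of it and the grasp point (between the pads) lies 2 mm behind it (robot.nose_length is the z of the fingertips in the tool frame, in m); z points along the fingers, x is the direction in which the jaws open and shut, and the axes are right-handed (so a half turn about z gives the same grasp; the last joint's range is limited). The gripper opens to 85 mm and grips with 20 to 120 N. Pads are 22 mm wide; open, the fingers measure 114 mm over their backs; the gripper's body (76 mm by 85 mm) begins 54 mm behind the grasp point. The pads swing forward as they close: fully open they stand 13 mm farther back than shut.
Start: joints at [-44.25, 2.303, 4.859, 0, -92.561, -19.12], TCP at [0.269, -0.536, 0.248] pointing down, gripper open.
Joint ranges: [-146.85, 146.85], [-73.84, 115.35], [-62.03, 85.46], [-188.31, 113.3], [-161.28, -10.13], [-171.36, 171.36]. Speed limits (degrees/s): [147.25, 147.25, 172.46, 180, 180, 180].

## Interface

Orientations are given as [roll, pitch, yaw] about the fixed x, y, z axes, in that order (R = Rz(yaw) Ry(pitch) Rx(roll)).
In Python, from cell import robot gives the robot as it stands. The module is installed in compiled form; this text tells all that it offers.
- The arm moves only by the tool send_rows, never from a script. Its argument "targets" is a list of rows, each a list of 4 numbers: the shift along the tool's x, y, z in cm, then the turn about the tool's z in degrees. A call has 1 to 5 rows; each row is the pose to reach, as a shift and turn from the pose commanded when the call began, along the tool's axes at that moment; what a row does not reach only later rows make up. A row lasts 1/12 s, in which the tool goes at most 41.7 mm and 7.16 degrees, less where a joint would pass 70% of its speed; a pose out of reach is approached as far as the arm can. A call with a gripper value outside its range is refused whole. "fingers" is the finger opening in cm, from 0 to 8.54, set as the call begins (left out, the last holds). The fingers move at their own pace and stop on an object; "force" is the grip in N (left out, the last holds). Time passes only in rows, so rows that repeat a pose let the fingers close. It gives the time, the measured TCP pose, the force and the opening at its end, in the units of the state.
- robot.get_state(): the state, without advancing time (a new reading comes with each control period).
- robot.snapshot(name): name is "side" or "top"; returns a dict with "color" (480x640x3 uint8, red, green, blue), "intrinsics" (3x3 intrinsics, pixels), "T" (4x4, takes a point from camera to world coordinates). Camera axes: x right, y up, looking along -z (the intrinsics and any distortion apply to the point x, -y, -z); pixel columns grow to the right and rows downward; lengths in m; the calibration is good to about 2 mm. A picture is of the moment at which its call begins. There is no depth.
- robot.finish_job(): hands the job in, once; it reports no verdict.
The state is a dict: "time_s": time; "joints": joint angles; "dq": joint speeds; "joint_torque": joint torques, N m; "ee_pos": TCP position; "eef_rot": TCP orientation; "wrist_force": force on the tool from outside, world axes, zero at the start; "ft_torque": the same for the moment, N m; "gripper_width": finger opening in m.
Only numpy, scipy, OpenCV 4.12 (cv2) and the standard library are available. Lean on these libraries where they do the work, as an engineer would, in place of code of your own. Each camera call takes 0.05 s, during which the arm holds its last target.

## Task

On the physics bench the crossbar rotor (a bar with a brass weight at each end) has been left riding high on its rotary drive, its hidden key out of the slot. Turn it on its seat, without lifting it off, until the key drops into the slot and the rotor sits fully down, then let go of it. Leave the disc turntable on the other drive and the measuring cylinder undisturbed.

Things in the scene. Friction and masses are not known exactly. Their poses are not given: they have to be found in the camera images.
- rotor_grip (a point): Crossbar rotor, loose, 0.35-0.7 kg: centre of its upright round grip, 34 mm across, free from 27 mm below to 20 mm above the point; 45 mm above the underside of its 68 mm flange. z up; x along the 200 mm bar, which has brass weights (32 mm across, inner ends 72 mm from the axis, tops 16 mm below the point). Under the flange, parallel to the bar: key 48x8 mm, 13 mm deep, and a centring spigot.
- drive_a_seat (a point): Top centre of the fixed square steel seat under the rotor, 79 mm above the bench. z up; x along its 18 mm slot and the long side of the grey housing (170x130 mm). Rotor's point is 58 mm above at first, 45 mm when home, bar parallel to the slot within 10 degrees, either way round; a half turn is alike. It starts 26-77 degrees anticlockwise of the slot. If held, lower it 13 mm or let go.
- disc_grip (a point): Disc turntable, fully home on the other, like drive; leave it alone. Aluminium disc 150 mm across with a short round grip 34 mm across; the point is the grip's centre, 109 mm above the bench, the grip's top 15 mm above it. z up. The two drives stand 0.28 m or more apart; either may be on the left.
- cylinder_mid (a point): Translucent measuring cylinder standing loose on the bench beyond the drives: 160 mm tall, tube 32 mm and foot 72 mm across, 0.18 kg. The point is on its axis, 80 mm above the bench; z up. Leave it alone.
Mind the look-alikes: they are no part of the job. What is shaped like the part that bears rotor_grip but orange is not meant.

How it is judged (in metres and radians):
At the end, for the whole second after the job is handed in: The crossbar rotor is let go with its key in the slot: its grip's centre less than 49 mm above the seat (flange within 4 mm of fully down) and within 10 mm of the seat's axis, upright within 7 degrees, crossbar within 16 degrees of the slot, either way round (z of rotor_grip in the frame of drive_a_seat below 0.049 m and horizontal distance between rotor_grip and drive_a_seat below 0.01 m and angle between rotor_grip's own z axis and vertical below 0.12 rad and angle between the x axis of rotor_grip and the x axis of drive_a_seat, either way round below 0.28 rad); the robot touches nothing.
It fails at once if the crossbar rotor is lifted off its seat (more than 20 mm above where it started riding) (z of rotor_grip in the frame of drive_a_seat above 0.078 m).
It fails at once if the disc turntable is moved more than 15 mm (distance of disc_grip from where it was at the start of the episode above 0.015 m).
It fails at once if the measuring cylinder is moved more than 30 mm or knocked over (distance of cylinder_mid from where it was at the start of the episode above 0.03 m or angle between cylinder_mid's own z axis and vertical above 0.5 rad).
It also fails if it takes over 32 s, if anything falls off the work surface, if the arm or the gripper's body presses on something with over 40 N, if the wrist force passes 120 N, or if a joint passes its speed limit or range.

## Working session

There is one attempt and no reset: what is moved stays moved. The work goes in short steps, Python scripts to look and compute and a tool call to move; the robot and the scene stay as the last step left them, time stands still between calls to the robot, and variables do not carry over. Pictures are saved under pics/ and viewed, and the job is handed in when it is done.

Besides the shell and the picture viewer there is one more tool, called after "Request:" as name([rows], argument=value, ...), one row to a line, values as JSON. send_rows: Moves the arm, as the interface text tells. Its arguments: {"type":"object","properties":{"targets":{"type":"array"},"fingers":{"type":"number"},"force":{"type":"number"}},"required":["targets"]}

```bash
mkdir -p pics; python3 - <<'E'
from cell import robot
import cv2,numpy as np
print(robot.get_state(), getattr(robot,'nose_length',None))
for n in ("side","top"):
    s=robot.snapshot(n)
    cv2.imwrite(f"pics/{n}0.png",s["color"][:,:,::-1])
    np.savez(f"{n}0.npz",c=s["color"],K=s["intrinsics"],T=s["T"])
    print(n,s["intrinsics"],s["T"],s.keys())
E
```

```text
{'time_s': 0.0, 'joints': array([-4.42486585e+01,  2.33884139e+00,  4.80266355e+00, -2.69728626e-02,
       -9.25616084e+01, -1.91188416e+01]), 'dq': array([ 0.00382241,  0.02044861,  0.04686157, -0.01157627,  0.02038948,
        0.07767988]), 'joint_torque': array([ 5.43121569e-04, -3.68214834e+01,  3.47426605e+01,  6.93260193e+00,
       -5.27507960e-03,  1.40105323e-05]), 'ee_pos': array([ 0.26889815, -0.53603955,  0.24727885]), 'eef_rot': array([-1.79993434e+02, -1.01218474e-01,  1.16633677e+02]), 'wrist_force': array([0.18930884, 0.0169619 , 0.13451276]), 'ft_torque': array([-0.02633361, -0.01789228,  0.02050912]), 'gripper_width': 0.0850885387469838} 0.017
side [[466.112823     0.         323.24823457]
 [  0.         466.112823   235.98742796]
 [  0.           0.           1.        ]] [[-0.97065545  0.1140209  -0.21172442  0.39080453]
 [-0.24033851 -0.4895847   0.83817911  0.64328487]
 [-0.0080871   0.86446866  0.50262167  0.51215467]
 [ 0.          0.          0.          1.        ]] dict_keys(['color', 'intrinsics', 'T'])
top [[484.04854084   0.         310.5036776 ]
 [  0.         484.04854084 246.41718119]
 [  0.           0.           1.        ]] [[ 0.01402096  0.98340167 -0.18089932  0.338995  ]
 [-0.99989513  0.01313379 -0.00610119  0.00207436]
 [-0.00362402  0.1809659   0.98348269  1.11013758]
 [ 0.          0.          0.          1.        ]] dict_keys(['color', 'intrinsics', 'T'])
```

View pics/side0.png

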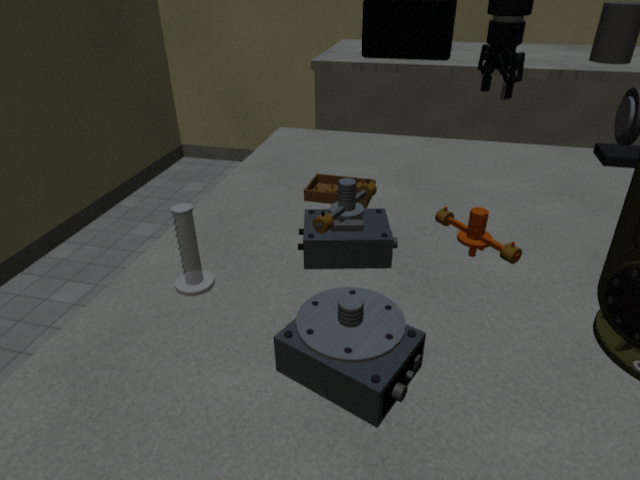

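View pics/top0.png

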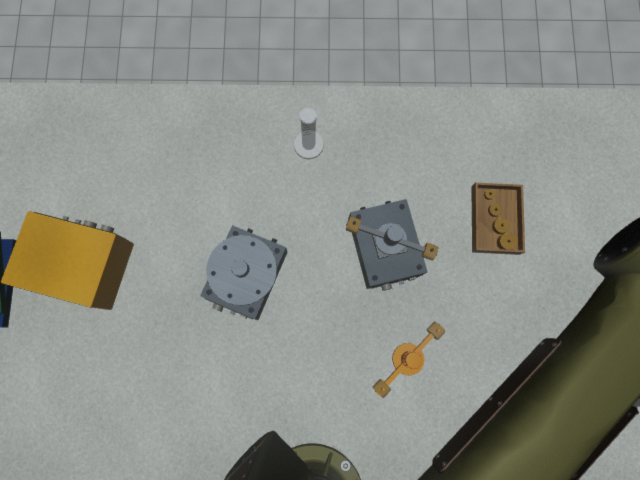

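The wanted rotor is the grey-hubbed crossbar, at top (394,234) and side (347,190). It could be mistaken for the orange rotor at top (408,358) / side (479,222), which is excluded by colour, or the disc grip at top (240,268) / side (350,308). The wooden tray with brass weights is at top (498,218). I'll check the choice in a close crop.

```bash
python3 - <<'E'
import cv2
a=cv2.imread("pics/top0.png")[185:305,325:465]; b=cv2.imread("pics/side0.png")[165:275,285:410]
cv2.imwrite("pics/crop_t.png",cv2.resize(a,None,fx=5.5,fy=5,interpolation=2) if 0 else cv2.resize(a,(700,600),interpolation=2))
cv2.imwrite("pics/crop_s.png",cv2.resize(b,(680,598),interpolation=2))
E
```

```text
(no output)
```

View pics/crop_t.png

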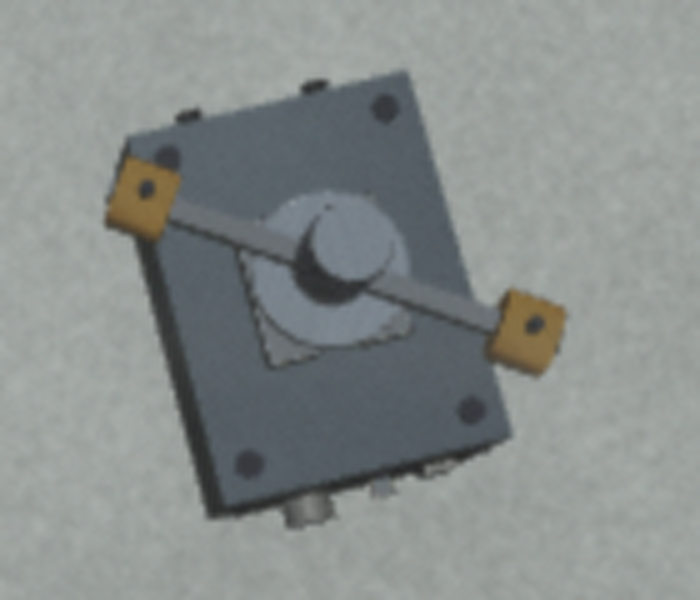

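View pics/crop_s.png

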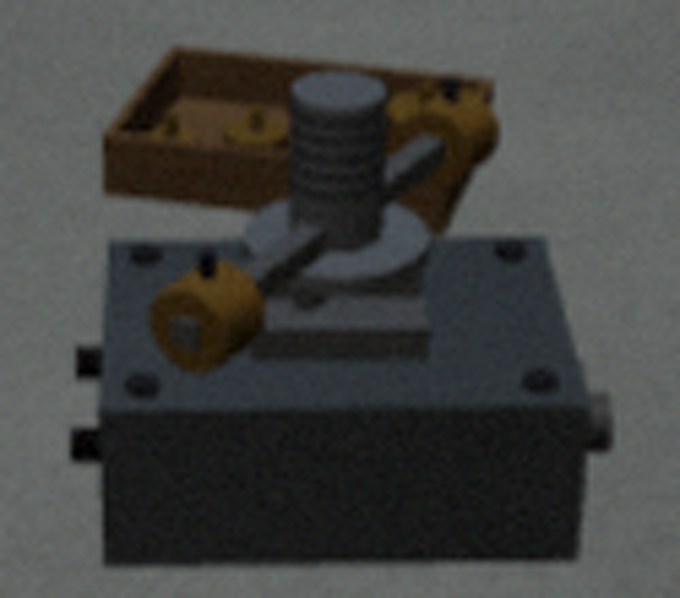

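The choice is confirmed: grey hub, brass weights, riding high, with the seat visible below. Now I'll measure it.

```bash
cat > h.py <<'E'
import numpy as np
def ray(d,px):
    K,T=d["K"],d["T"]; v=np.linalg.inv(K)@np.array([px[0],px[1],1.]); v=T[:3,:3]@np.array([v[0],-v[1],-v[2]])
    return T[:3,3],v/np.linalg.norm(v)
def plane(d,px,z):
    o,v=ray(d,px); return o+v*(z-o[2])/v[2]
def tri(d1,p1,d2,p2):
    o,v=ray(d1,p1);q,w=ray(d2,p2)
    s=np.linalg.lstsq(np.stack([v,-w],1),q-o,rcond=None)[0]
    a,b=o+s[0]*v,q+s[1]*w
    return (a+b)/2,np.linalg.norm(a-b)
def ang(a,b): return np.degrees(np.arctan2(b[1]-a[1],b[0]-a[0]))
E
python3 - <<'E'
from h import *
import cv2
t=dict(np.load("top0.npz"));s=dict(np.load("side0.npz"))
T=lambda x,y:(325+x/5-.4,185+y/5-.4)
S=lambda x,y:(285+x/5.44-.4,165+y/5.44-.4)
g=T(353,243);gs=S(338,90)
print("grip top",plane(t,g,.157),plane(s,gs,.157),tri(t,g,s,gs))
P=lambda x,y,z:plane(t,T(x,y),z)
sc=[P(*p,.067) for p in((167,158),(385,108),(471,410),(249,464))]
print("screws",np.round(sc,4),"centre",np.mean(sc,0))
print("long",ang(sc[0],sc[3]),ang(sc[1],sc[2]),"short",ang(sc[0],sc[1]),ang(sc[3],sc[2]))
c=[P(407,72,.067),P(511,437,.067)];print("edge",ang(*c),np.linalg.norm(c[1]-c[0]))
# brass masks
hsv=cv2.cvtColor(t["c"],cv2.COLOR_RGB2HSV);m=cv2.inRange(hsv,(8,90,60),(30,255,255));
n,_,st,ce=cv2.connectedComponentsWithStats(m)
w=[ce[i] for i in range(1,n) if st[i,4]>60 and 185<ce[i][1]<305 and 325<ce[i][0]<465];print(w)
b=[plane(t,p,.115) for p in w];print("brass",b,np.mean(b,0),ang(*b),np.linalg.norm(b[0]-b[1]))
b=[P(147,189,.121),P(535,325,.121)];print("brass screws",b,np.mean(b,0),ang(*b))
E
```

```text
grip top [ 0.54361021 -0.16194173  0.157     ] [ 0.54676926 -0.1601802   0.157     ] (array([ 0.54549567, -0.16200386,  0.15595677]), np.float64(0.003267498085292858))
screws [[ 0.6003 -0.0957  0.067 ]
 [ 0.6245 -0.1927  0.067 ]
 [ 0.4894 -0.2274  0.067 ]
 [ 0.4645 -0.1307  0.067 ]] centre [ 0.54469861 -0.16163593  0.067     ]
long -165.55878664000852 -165.61957725994353 short -76.0201414905011 -75.5539498458392
edge -165.74216132906366 0.1685578589473698
[array([353.19594595, 224.30405405]), array([430.1862069 , 250.92413793])]
brass [array([ 0.57061895, -0.08105094,  0.115     ]), array([ 0.51581693, -0.24139396,  0.115     ])] [ 0.54321794 -0.16122245  0.115     ] -108.86939672612345 0.1694495330516188
brass screws [array([ 0.57333783, -0.08224246,  0.121     ]), array([ 0.51757816, -0.24293991,  0.121     ])] [ 0.545458   -0.16259119  0.121     ] -109.13602843367511
```

Request:
send_rows([
  [1.0,2.0,0,0],
  [2.6,5.2,0,0],
  [4.4,8.6,0,0],
  [6.2,12.2,0,0],
  [8,15.8,0,0],
], fingers=8.5)

```text
time_s: 0.52
ee_pos: [0.3748, -0.3925, 0.2478]
eef_rot: [-180.0, -0.0, 116.6]
wrist_force: [1.0, -0.1, 0.1]
gripper_width: 0.0852
```

Request:
send_rows([
  [1.8,3.6,0,0],
  [3.6,7.2,0,0],
  [5.4,10.8,0,0],
  [7.2,14.2,0,0],
  [9,17.6,0,0],
])

```text
time_s: 0.93
ee_pos: [0.492, -0.2327, 0.248]
eef_rot: [-180.0, -0.0, 116.6]
wrist_force: [0.9, -1.7, 0.2]
gripper_width: 0.0852
```

Request:
send_rows([
  [1.5,3.0,0,0],
  [2.8,5.5,0,0],
  [3.7,7.2,0,0],
  [4.1,8.0,0,0],
  [4.1,8.0,0,0],
])

```text
time_s: 1.35
ee_pos: [0.5451, -0.1607, 0.2473]
eef_rot: [-179.9, -0.1, 116.8]
wrist_force: [-0.3, -1.3, -0.2]
gripper_width: 0.085
```

```bash
python3 - <<'E'
from cell import robot
import cv2,numpy as np
st=robot.get_state();print(st["time_s"],st["joints"],st["ee_pos"],st["eef_rot"])
for n in ("side","top"):
    s=robot.snapshot(n); cv2.imwrite(f"pics/{n}1.png",s["color"][:,:,::-1])
E
```

```text
1.35 [ 3.78903802e+00 -2.45374864e+00  2.12308139e-02 -2.83954159e-02
 -9.25616148e+01 -6.70364176e+01] [ 0.54507914 -0.16066743  0.24734762] [-1.79931299e+02 -5.99210903e-02  1.16753832e+02]
```

View pics/side1.png

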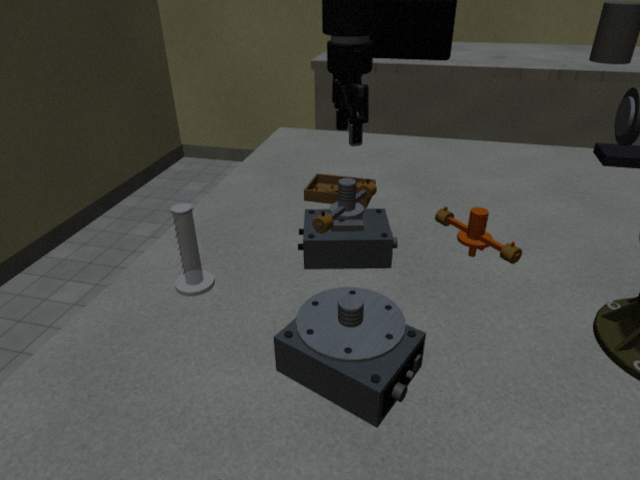

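The side view shows the fingers above the rotor at (352,130), and nothing has been disturbed. J6 has room for the turn, so I'm descending.

Request:
send_rows([
  [-0.1,-0.05,2.5,0],
  [-0.1,-0.05,5,0],
  [-0.1,-0.05,7.5,0],
  [-0.1,-0.05,9.5,0],
  [-0.1,-0.05,10.5,0],
])

```text
time_s: 1.87
ee_pos: [0.5426, -0.1642, 0.1402]
eef_rot: [-179.8, -0.1, 116.5]
wrist_force: [-0.8, -0.4, -0.2]
gripper_width: 0.0848
```

Request:
send_rows([
  [0,0,0,0],
  [0,0,0,0],
  [0,0,0,0],
  [0,0,0,0],
  [0,0,0,0],
], fingers=3.0, force=30)

```text
time_s: 2.28
ee_pos: [0.5453, -0.1632, 0.1452]
eef_rot: [179.8, 0.1, 116.6]
wrist_force: [-0.2, 0.6, 3.5]
gripper_width: 0.0331
```

Request:
send_rows([
  [0,0,0,0],
  [0,0,0,0],
  [0,0,0,0],
  [0,0,0,0],
])

```text
time_s: 2.62
ee_pos: [0.5453, -0.1632, 0.1451]
eef_rot: [179.9, 0.1, 116.7]
wrist_force: [-0.2, 2.8, 6.6]
gripper_width: 0.0328
```

```bash
cat > look.py <<'E'
from cell import robot
import cv2,numpy as np,sys
k=sys.argv[1]
st=robot.get_state();print(st["time_s"],np.round(st["joints"],2),st["ee_pos"],st["eef_rot"],st["wrist_force"],st["ft_torque"],st["gripper_width"])
o=[]
for n,(r0,c0) in (("side",(150,270)),("top",(170,310))):
    s=robot.snapshot(n); np.savez(f"{n}{k}.npz",c=s["color"],K=s["intrinsics"],T=s["T"])
    im=s["color"][:,:,::-1]; cv2.imwrite(f"pics/{n}{k}.png",im)
    o.append(cv2.resize(im[r0:r0+150,c0:c0+160],(400,375),interpolation=2))
cv2.imwrite(f"pics/both{k}.png",np.hstack(o))
E
python3 look.py 2
```

```text
2.6167 [ 3.560e+00 -1.810e+00 -1.002e+01  4.000e-02 -8.162e+01 -6.690e+01] [ 0.54527083 -0.16320411  0.14514614] [1.79863347e+02 9.62218088e-02 1.16661550e+02] [-0.15929368  2.83136243  6.5735879 ] [0.65057744 0.09612422 0.03108928] 0.03280045400913502
```

View pics/both2.png

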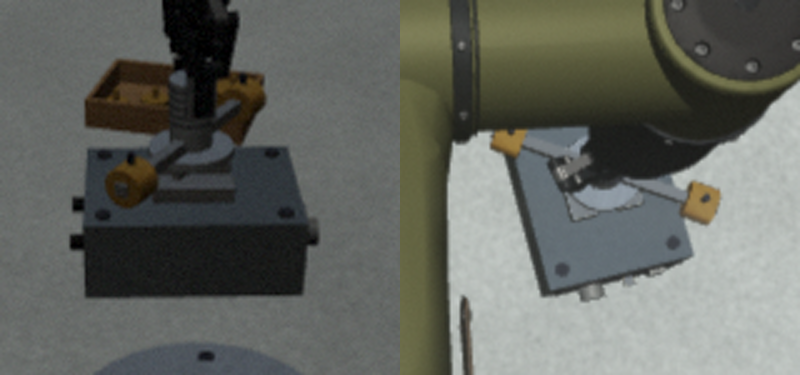

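```bash
python3 - <<'E'
import cv2,numpy as np
a=cv2.imread("pics/side2.png")[130:250,290:410];b=cv2.imread("pics/side0.png")[130:250,290:410]
f=lambda x:cv2.convertScaleAbs(cv2.resize(x,(400,400),interpolation=2),alpha=2.0,beta=10)
cv2.imwrite("pics/z2.png",np.hstack([f(b),f(a)]))
E
```

```text
(no output)
```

View pics/z2.png

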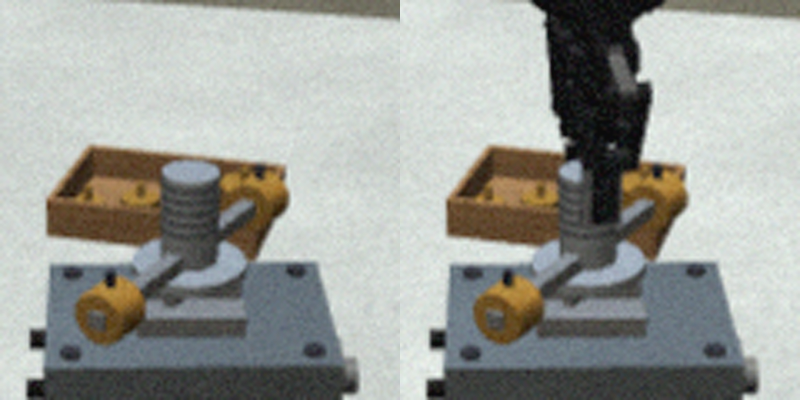

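The grip is seated between the pads and the rotor is unmoved, upright and still high. I'll turn it clockwise (+tool z) by about 56.5°, checking the sign after the first call.

Request:
send_rows([
  [0,0,0,2],
  [0,0,0,5],
  [0,0,0,9],
  [0,0,0,13],
  [0,0,0,16],
])

```text
time_s: 3.13
ee_pos: [0.5455, -0.1634, 0.1452]
eef_rot: [179.8, 0.1, 100.5]
wrist_force: [0.1, 0.2, 5.8]
gripper_width: 0.0331
```

```bash
python3 look.py 3
```

```text
3.1333 [ 3.550e+00 -1.790e+00 -1.002e+01  6.000e-02 -8.159e+01 -8.309e+01] [ 0.54546628 -0.1634434   0.14515304] [1.79821651e+02 8.45707166e-02 1.00462515e+02] [0.12025709 0.19105243 5.78679734] [ 0.20498956 -0.18285451  0.05277297] 0.03306559218146948
```

View pics/both3.png

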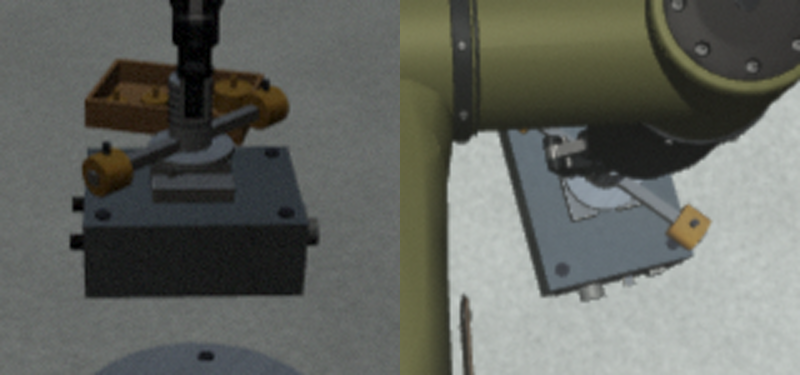

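The rotor turns with the gripper, clockwise towards the slot. I'll continue for about 40.5° more.

Request:
send_rows([
  [0,0,0,4],
  [0,0,0,9],
  [0,0,0,14],
  [0,0,0,19],
  [0,0,0,23],
])

```text
time_s: 3.65
ee_pos: [0.5453, -0.1633, 0.1449]
eef_rot: [179.8, -0.0, 77.4]
wrist_force: [0.8, 0.9, 5.0]
gripper_width: 0.0333
```

Request:
send_rows([
  [0,0,0,5],
  [0,0,0,10],
  [0,0,0,14],
  [0,0,0,17],
  [0,0,0,17.5],
])

```text
time_s: 4.07
ee_pos: [0.5439, -0.1628, 0.1418]
eef_rot: [-179.9, 0.0, 60.0]
wrist_force: [0.4, 1.8, -4.8]
gripper_width: 0.033
```

```bash
python3 look.py 4
```

```text
4.0667 [ 3.5400e+00 -1.6800e+00 -1.0210e+01 -8.0000e-02 -8.1600e+01 -1.2352e+02] [ 0.54389389 -0.1628007   0.14183425] [-1.79856376e+02  5.91754927e-03  6.00118901e+01] [ 0.41095401  1.75533602 -4.83013615] [ 0.27734124 -0.14675607  0.00862084] 0.03302156925164736
```

View pics/both4.png

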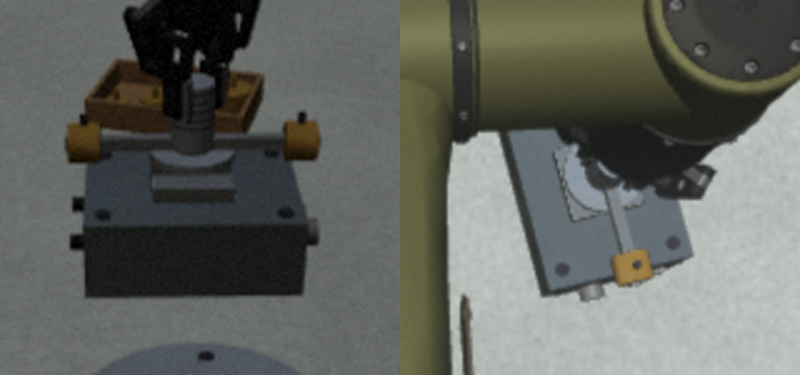

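The bar is now parallel to the slot. The tool sank 3 mm and the wrist now carries the rotor's weight, so the key is over the slot. Lowering.

Request:
send_rows([
  [0,0,0.3,0],
  [0,0,0.6,0],
  [0,0,0.9,0],
  [0,0,1.1,0],
  [0,0,1.1,0],
])

```text
time_s: 4.58
ee_pos: [0.5445, -0.1629, 0.1332]
eef_rot: [180.0, -0.0, 60.2]
wrist_force: [-2.9, 4.2, 1.6]
gripper_width: 0.0332
```

```bash
python3 look.py 5
```

```text
4.5833 [ 3.5600e+00 -1.5400e+00 -1.1000e+01 -1.0000e-02 -8.0510e+01 -1.2338e+02] [ 0.544474   -0.16289709  0.13315733] [ 1.79984783e+02 -2.33144435e-02  6.01818893e+01] [-2.91597921  4.18097168  1.59279773] [ 1.56889186  0.95742644 -0.04478918] 0.0332079998766853
```

View pics/both5.png

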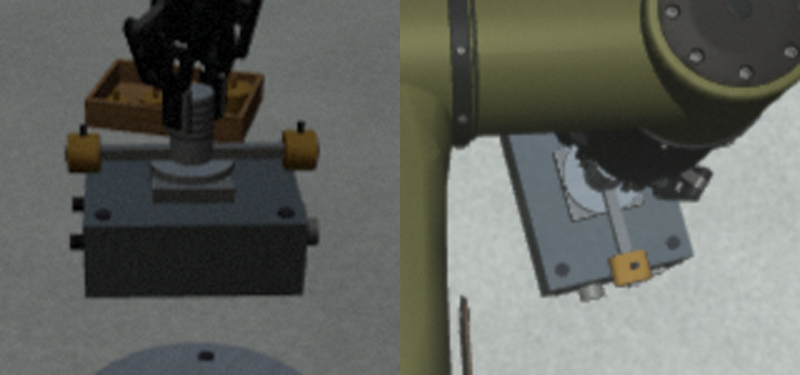

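It has dropped 12 mm from the riding height. Letting go.

Request:
send_rows([
  [0,0,0,0],
  [0,0,0,0],
  [0,0,0,0],
  [0,0,0,0],
  [0,0,0,0],
], fingers=8.0)

```text
time_s: 5.1
ee_pos: [0.5445, -0.1635, 0.1324]
eef_rot: [180.0, 0.0, 60.1]
wrist_force: [0.9, 0.5, 0.6]
gripper_width: 0.0796
```

Request:
send_rows([
  [0,0,-1.5,0],
  [0,0,-4,0],
  [0,0,-7,0],
  [0,0,-9,0],
  [0,0,-10,0],
])

```text
time_s: 5.52
ee_pos: [0.5453, -0.1638, 0.236]
eef_rot: [179.7, -0.1, 60.1]
wrist_force: [0.9, 0.1, -0.6]
gripper_width: 0.0799
```

```bash
python3 look.py 6
```

```text
5.5167 [ 3.520e+00 -2.660e+00 -1.400e+00  8.000e-02 -9.101e+01 -1.234e+02] [ 0.54528268 -0.16375548  0.23604703] [ 1.79737069e+02 -7.79691050e-02  6.01248435e+01] [ 0.90892855  0.13077243 -0.56548376] [-0.03190214  0.01029358  0.01368888] 0.07985704327825868
```

View pics/both6.png

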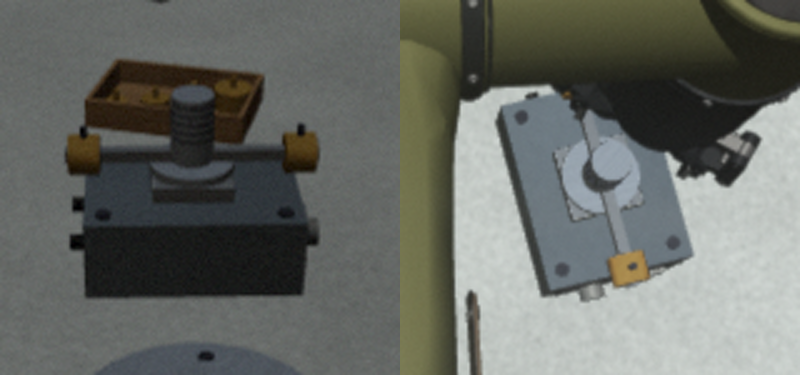

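```bash
python3 - <<'E'
from h import *
import cv2
t=dict(np.load("top6.npz"));s=dict(np.load("side6.npz"));s0=dict(np.load("side0.npz"))
for p in ((346.4,185.2),(346.4,186)): print(tri(t,(396.8,234.6),s,p), plane(s,p,.144))
# flange/seat check vs start: vertical shift of grip patch
a=cv2.cvtColor(s0["c"],cv2.COLOR_RGB2GRAY)[174:205,335:360];b=cv2.cvtColor(s["c"],cv2.COLOR_RGB2GRAY)[165:225,325:370]
_,v,_,l=cv2.minMaxLoc(cv2.matchTemplate(b,a,cv2.TM_CCOEFF_NORMED));print("shift px",l[0]-10,l[1]-9,v)
# expected shift for 13 mm
def proj(d,P):
    q=np.linalg.inv(d["T"])@np.r_[P,1];u=d["K"]@np.array([q[0],-q[1],-q[2]]);return u[:2]/u[2]
print(proj(s,[.545,-.162,.144])-proj(s,[.545,-.162,.157]))
hsv=cv2.cvtColor(s["c"],cv2.COLOR_RGB2HSV);m=cv2.inRange(hsv,(8,90,40),(30,255,255))
n,_,st,ce=cv2.connectedComponentsWithStats(m)
w=[ce[i] for i in range(1,n) if st[i,4]>60 and 195<ce[i][1]<220 and 290<ce[i][0]<405];print(w)
if len(w)==2:
    q=[plane(s,p,.092) for p in w];print(q,ang(*q),np.linalg.norm(q[0]-q[1]))
d=cv2.absdiff(s["c"],s0["c"]).max(2);print("disc diff",(d[280:425,265:430]>40).sum(),"cyl",(d[195:300,165:220]>40).sum())
im=s["c"][160:270,285:410,::-1];cv2.imwrite("pics/z6.png",cv2.convertScaleAbs(cv2.resize(im,(680,598),interpolation=2),alpha=1.8))
E
```

```text
(array([ 0.54596932, -0.16699941,  0.1451167 ]), np.float64(0.005268329570891466)) [ 0.54923558 -0.17028697  0.144     ]
(array([ 0.54617584, -0.16732843,  0.14331784]), np.float64(0.004925086078668921)) [ 0.5484871  -0.16659113  0.144     ]
shift px 9 1 0.6176357865333557
[-0.12507541  6.27165775]
[array([389.93421053, 208.59868421]), array([303.        , 209.65584416])]
[array([ 0.46459343, -0.19272696,  0.092     ]), array([ 0.63202883, -0.1493288 ,  0.092     ])] 14.530921783130289 0.17296824723534016
disc diff 0 cyl 0
```

View pics/z6.png

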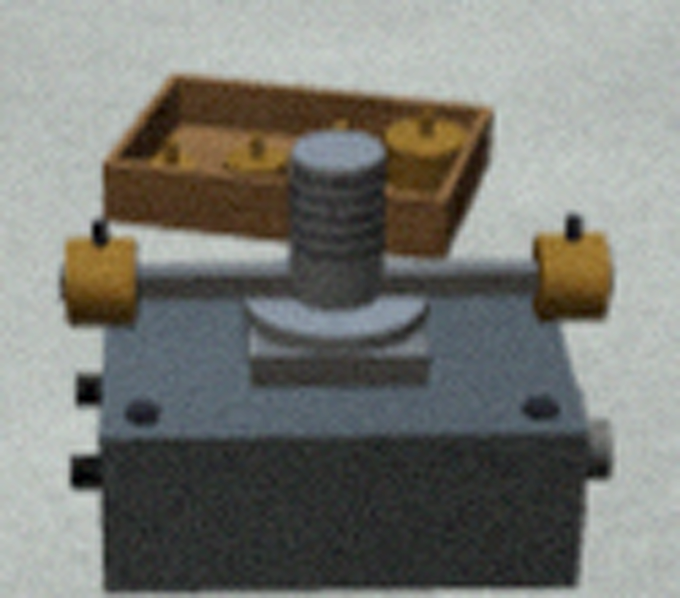

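The grip top moved from row 181.5 to about row 187.9, a shift of 6.4 px against the 6.3 px expected for 13 mm. The flange lies flat on the seat and the bar is at 14.5°, with the slot at 14.4°. Handing in.

```bash
python3 -c "
from cell import robot
print(robot.finish_job())"
```

```text
the job is handed in; nothing more can be done
None
```

The rotor is home: I gripped the grey rotor's round grip, turned it 56.5° clockwise on its seat, lowered it about 12 mm, let go and withdrew 10 cm upward. I handed the job in at about 5.6 s, and no verdict is reported.

What the last checks showed:
- **Height:** the grip top dropped 6.4 px in the side view, against the 6.3 px expected for 13 mm. The flange sits flat on the seat.
- **Alignment:** the crossbar is at 14.5° and the slot at 14.4°.
- **Other objects:** the side view shows no pixel change at the disc turntable or the measuring cylinder.
- **Gripper:** it is open and clear of everything, with wrist force near zero.

Two checks were poor:
- **Template match:** the automatic match of the grip between pictures failed (score 0.62, a false 9 px sideways shift), so I read the drop from close crops instead.
- **Two-view fix:** the fix on the grip top left a gap of about 5 mm between its rays. Its position, about 5 mm off in y, is therefore rough, and I relied on the height and the flange view.

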